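# Tuck a blister-card carrier under the scale flap and hold it flat for the check photo

## Task

Get the blister-card carrier ready for its check photo: take it off the carton, slide one end under the light box's hinged scale flap, between the guides and home against the end stop, without lifting the flap and leaving the pill jar, medicine cup, stamp and upright carton round it where they stand. Then gently press the carrier flat onto the light box and finish while still holding it pressed down with the gripper.

Things in the scene. Friction and masses are not known exactly. Their poses are not given: they have to be found in the camera images.
- carrier: grey plastic blister-card carrier, loose, 60 g: plate 130 mm long (its x), 60 wide (y), 5 thick, both ends alike (either may be tucked). Grip it across its two side rails, 60 mm over their outer faces, on the middle 64 mm, up to 14 mm above its underside. Origin: centre of the underside, z up. Starts lengthwise on the carton, underside 34 mm above the worktop
- carton: white folding carton lying flat under the carrier at the start, loose, about 46 x 111 mm and 34 mm high; origin centre of its underside, its long side is its own y axis
- light_box: grey light box, white on top, fixed, 172 mm long (its x, from -80 to +92 mm), 112 mm wide (y), level top 30 mm above the worktop; x points from the operator's edge to the flap end. Origin at worktop height. On it two guides, 8 mm high, run from x = 36 to 78 mm, inner faces at y = +-34 mm; the clear flap lies on them, 8 mm clear under it. With the carrier home its middle is at x = -3 mm, y = 0
- end_stop (a point): middle of the face of the end stop, a bar 7 mm high between the guide cheeks, at x = 62 mm on the light box; this point lies at the level of the light box's top surface; axes as the light box
- flap_lip (a point): middle of the flap's free, slightly turned-up dark lip, 39 mm above the worktop with the flap down, at x = 36 mm on the light box (26 mm before the end stop); the flap is 86 mm wide, 4 mm thick, its top 42 mm above the worktop
- flap (a joint): angle of the hinged clear scale flap: 0 lying on the guide cheeks, grows as its lip is lifted; hinge along the light box's y, 80 mm from its middle, 40 mm above the worktop. The flap weighs 50 g and lies by its own weight
- pill_jar: bystander: round pill jar, orange with white cap, 47 mm diameter, 76 mm high, loose; origin centre of its underside
- cup: bystander: small clear medicine cup, 39 mm diameter, 37 mm high, loose; origin centre of its underside
- stamp: bystander: wooden rubber stamp standing on its foot, 25 x 52 mm, 69 mm high, loose; origin centre of its underside
- upright_carton: bystander: small upright folding carton, 42 x 62 mm, 85 mm high, loose; origin centre of its underside
- tongue_a (a point): middle of the top face of the plain flat tongue at the carrier's +x end, 50 mm from its middle, 5 mm above its underside; the tongue reaches from 32 to 65 mm from the middle and is a good place to press on
- tongue_b (a point): the same on the tongue at the carrier's -x end

How it is judged (in metres and radians):
On the way:
1. an end of the carrier is well under the flap, home within 8 mm of the end stop, with the flap down (x of carrier in the frame of light_box above -0.011 m and z of carrier in the frame of light_box below 0.034 m and value of joint flap below 0.06 rad), for 0.1 s.
At the end, for the whole second after the job is handed in: the carrier lies flat on the light box (within 2 mm and 0.03 rad), one end under the flap within 5 mm of the end stop and between the guides, flap lying down, and the fingers are still pressing it onto the light box with at least 2.5 N (x of carrier in the frame of light_box between -0.008 and 0.002 m and y of carrier in the frame of light_box between -0.006 and 0.006 m and z of carrier in the frame of light_box between 0.027 and 0.032 m and angle between carrier's own z axis and vertical below 0.03 rad and angle between the x axis of carrier and the x axis of light_box, either way round below 0.1 rad and value of joint flap below 0.03 rad and contact force between the fingers and carrier above 2 N and contact force between carrier and light_box above 2.5 N and linear speed of carrier below 0.02 m/s); the arm keeps its last pose, push and grip.
It fails at once if the flap is lifted (more than 0.10 rad, 4 to 5 mm at its lip) (value of joint flap above 0.1 rad).
It fails at once if the carrier is pressed onto the light box with more than 60 N (contact force between carrier and light_box above 60 N).
It fails at once if a bystander is shifted by more than 30 mm or knocked over (distance of any of pill_jar, cup, stamp, upright_carton from where it was at the start of the episode above 0.03 m or angle between any of pill_jar, cup, stamp, upright_carton's own z axis and vertical above 0.5 rad).
It also fails if it takes over 51 s, if anything falls off the work surface, if the arm or the gripper's body presses on something with over 40 N, if the wrist force passes 120 N, or if a joint passes its speed limit or range.

## Robot

A 6-joint arm with a two-finger parallel gripper is mounted at the origin on a cart in front of the work surface, level with it; the furniture and walls round the work are solid. World frame = base frame: x ahead of the robot, y to its left, z up, the work surface at z = 0. Lengths are in m, angles in degrees, forces in N, time in s.
With the tool pointing down it reaches from about 0.4 to 0.825 m from the base axis. Payload 7 kg.
Tool frame: the origin (TCP) lies between the finger pads; the fingertips stand 11 mm ahead of it and the grasp point (between the pads) lies 8 mm behind it; z points along the fingers, y is the direction in which the jaws open and shut (so a half turn about z gives the same grasp; the last joint's range is limited). The gripper opens to 88 mm and grips with 3 to 60 N. Pads are 19 mm wide; open, the fingers measure 130 mm over their backs; the gripper's body (78 mm by 193 mm) begins 47 mm behind the grasp point.
Start: joints at [-50.243, 20.546, 0.682, 0, -70.136, -16.507], TCP at [0.266, -0.62, 0.238] pointing down, gripper open.
Joint ranges: [-176.03, 176.03], [-82.01, 121.73], [-58.28, 71.71], [-173.87, 95.51], [-174.79, -0.11], [-173.66, 173.66]. Speed limits (degrees/s): [136.94, 136.94, 172.46, 180, 180, 180].

## Interface

Orientations are given as [roll, pitch, yaw] about the fixed x, y, z axes, in that order (R = Rz(yaw) Ry(pitch) Rx(roll)).
In Python, from plant import r gives the robot as it stands.
- The arm moves only by the shell command python3 -m inch 'ROWS' [OPENING] [FORCE]. ROWS is JSON, a list of rows, each an object of numbers: "x", "y", "z": the shift along the tool's x, y, z as a fraction of full scale; "yaw": the turn about the tool's z as a fraction of full scale. In form: [{"x": .., "y": .., "z": .., "yaw": ..}, ...]. A call has 1 to 5 rows; each row shifts and turns the pose as measured when the row begins, along the tool's axes as they then stand; what a row does not reach is not made up. Full scale, the value 1, is 0.025 m for a shift and 4 degrees for a turn. A row lasts 1/12 s, in which the tool goes at most 41.7 mm and 7.16 degrees, less where a joint would pass 70% of its speed; a pose out of reach is approached as far as the arm can. A call with a number of a shift or a turn outside -1 to 1 is refused whole. A call with a gripper value outside its range is refused whole. OPENING is the opening, from -1 (shut) to 1 (fully open), set as the call begins (- or left out, the last holds). The fingers move at their own pace and stop on an object; FORCE is the grip in N (left out, the last holds). Time passes only in rows, so rows that do not move let the fingers close. It gives the time, the measured TCP pose, the force and the opening at its end, in the units of the state.
- r.get_state(): the state, without advancing time (a new reading comes with each control period).
- r.capture(name): name is "scene" or "top" or "wrist"; returns (picture, depth): 420x560x3 uint8, red, green, blue; 420x560 float32, m along the optical axis (not along the pixel's ray), 0 where there is no reading.
- r.camera_info(name): a dict with "mtx" (3x3 intrinsics, pixels), "pose" (4x4, takes a point from camera to world coordinates). Camera axes: x right, y down, z forward; pixel columns grow to the right and rows downward; lengths in m; the calibration is good to about 2 mm. A picture is of the moment at which its call begins: read the wrist's pose just before it. camera_info takes no time and is no camera call; for the wrist camera it gives the pose at the moment of the call.
- r.close_job(): hands the job in, once; it reports no verdict.
The state is a dict: "time_s": time; "joints": joint angles; "qd": joint speeds; "joint_torque": joint torques, N m; "tcp_pos": TCP position; "eef_rot": TCP orientation; "contact_force": force on the tool from outside, world axes, zero at the start; "moment": the same for the moment, N m; "gripper_width": finger opening in m.
Only numpy, scipy, OpenCV 4.12 (cv2) and the standard library are available. Lean on these libraries where they do the work, as an engineer would, in place of code of your own. Each camera call takes 0.05 s, during which the arm holds its last target. There are 200 camera calls.

## Working session

There is one attempt and no reset: what is moved stays moved. The work goes in short steps, Python scripts to look and compute and a shell command to move; the robot and the scene stay as the last step left them, time stands still between calls to the robot, and variables do not carry over. Pictures are saved under pics/ and viewed, about 8 in all and at most 12, crops included, and the job is handed in when it is done.

```bash
mkdir -p pics; ls
cat > h.py <<'E'
import numpy as np, cv2
from plant import r
def cap(n,f=None):
    i=r.camera_info(n); p,d=r.capture(n)
    if f: cv2.imwrite('pics/'+f,p[:,:,::-1])
    return p,d,np.array(i['mtx']),np.array(i['pose'])
def pts(d,K,T):
    v,u=np.mgrid[:d.shape[0],:d.shape[1]]
    P=np.stack([(u-K[0,2])/K[0,0]*d,(v-K[1,2])/K[1,1]*d,d],-1)
    return P@T[:3,:3].T+T[:3,3]
E
python3 - <<'E'
from h import *
p,d,K,T=cap('top','top.png'); np.savez('top.npz',p=p,d=d,K=K,T=T)
p2,d2,K2,T2=cap('scene','scene.png')
print(K,T,r.get_state())
cv2.imwrite('pics/both.png',np.vstack([p,p2])[:,:,::-1][:, :])
E
```

```text
pics
[[484.68654327   0.         283.17011049]
 [  0.         484.68654327 212.01977489]
 [  0.           0.           1.        ]] [[ 0.0017249  -0.99298741  0.1182076   0.34533651]
 [-0.9996608  -0.00478407 -0.02560085  0.18585408]
 [ 0.02598683 -0.11812334 -0.99265883  1.0956051 ]
 [ 0.          0.          0.          1.        ]] {'time_s': 0.1, 'joints': array([-5.02415406e+01,  2.05885193e+01,  6.38961136e-01, -1.92167146e-02,
       -7.01355825e+01, -1.65083056e+01]), 'qd': array([ 0.04061276, -0.09125525,  0.13328119,  0.17262502, -0.00264199,
       -0.01830823]), 'joint_torque': array([-9.83222890e-04, -5.84162486e+01,  2.93753529e+01,  7.01564714e+00,
        1.02001344e-02, -6.47029242e-05]), 'tcp_pos': array([ 0.26628578, -0.61979385,  0.23669782]), 'eef_rot': array([ 1.79913235e+02, -6.87441340e-03, -1.56756384e+02]), 'contact_force': array([-0.20071562, -0.32389277,  0.31014124]), 'moment': array([ 0.00570427, -0.02079956,  0.04685675]), 'gripper_width': 0.08756522114670814}
```

View pics/top.png

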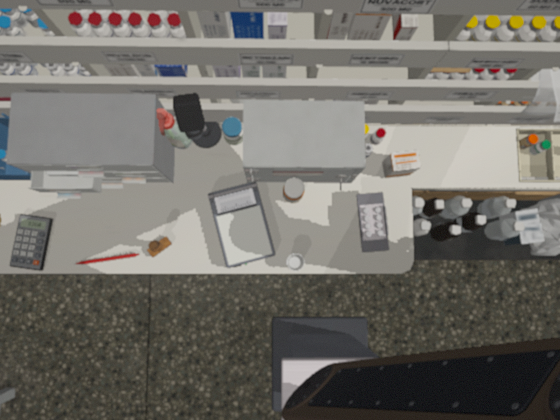

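View pics/scene.png

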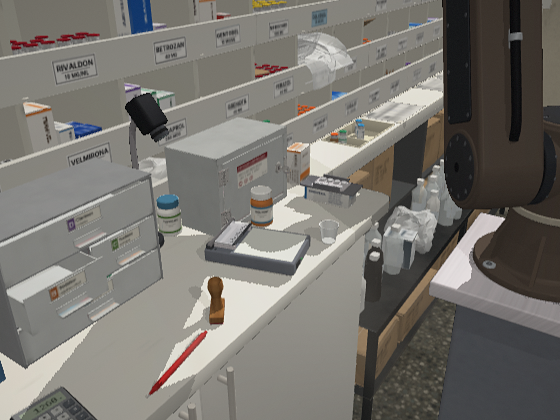

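The top view shows the light box at about (241,225) with its flap end up at (234,195), the carrier on its carton at (373,222), jar (293,188), cup (294,261), stamp (158,245), upright carton (404,160) and a locker in front of the shelf.

Run:
```python
from h import *
z=np.load('top.npz');p,d,K,T=[z[k] for k in 'pdKT']
P=pts(d,K,T)
def box(n,r0,r1,c0,c1,zl,zh):
    Q=P[r0:r1,c0:c1].reshape(-1,3); Q=Q[(Q[:,2]>zl)&(Q[:,2]<zh)]
    c,s,a=cv2.minAreaRect(Q[:,:2].astype(np.float32)); print(n,len(Q),np.round(c,4),np.round(s,4),round(a,1),'z',np.round(np.percentile(Q[:,2],[5,50,95]),4)); return Q
box('table',230,250,310,350,-.1,.1)
box('lb',180,270,205,277,.022,.06)
box('lbhigh',180,270,205,277,.0365,.06)
box('carr',185,255,350,395,.025,.08)
box('carr top',185,255,350,395,.048,.08)
box('jar',172,205,280,308,.06,.09)
box('cup',250,273,284,306,.015,.06)
box('upc',145,180,385,425,.06,.1)
box('stamp',230,260,145,175,.02,.1)
box('locker',95,182,240,365,.1,.5)
for v in (195,205,215,222,230,240,248): print(v,np.round(P[v,355:393:3,2]*1e3).astype(int))
im=cv2.resize(p[170:280,200:400],None,fx=4,fy=4,interpolation=cv2.INTER_CUBIC);cv2.imwrite('pics/topc.png',im[:,:,::-1])
```

```text
table 799 [0.4138 0.0522] [0.0438 0.0899] 0.2 z [-0.0034  0.      0.0032]
lb 3971 [0.4526 0.2303] [0.1789 0.1554] 15.2 z [0.027  0.0311 0.0442]
lbhigh 931 [0.4816 0.2591] [0.1354 0.1539] 78.0 z [0.039  0.0425 0.0459]
carr 1625 [ 0.4501 -0.0384] [0.1302 0.0612] 4.8 z [0.0362 0.0401 0.0473]
carr top 56 [ 0.4481 -0.0379] [0.0597 0.0596] 4.5 z [0.0482 0.0493 0.0518]
jar 397 [0.5206 0.1368] [0.0469 0.0589] 0.8 z [0.0688 0.0754 0.0814]
cup 117 [0.361  0.1315] [0.0368 0.0372] 0.1 z [0.0166 0.0337 0.0391]
upc 623 [ 0.5778 -0.1024] [0.0409 0.0621] 7.0 z [0.0664 0.085  0.0881]
stamp 121 [0.3948 0.4318] [0.0213 0.0214] 1.1 z [0.026  0.0653 0.0698]
locker 9616 [0.6206 0.1226] [0.1626 0.2478] 1.5 z [0.1414 0.1704 0.1743]
195 [   1   38   36   42   39   39 1096   37   41   38   -4    0    1]
205 [ 1 40 36 40 40 42 41 36 39 39 -1  0  2]
215 [-2  5 36 40 42 42 36 41 46 40 45  4  0]
222 [ 1  0 51 40 41 37 38 40 44 38 46  1  1]
230 [-1  0 46 40 38 39 39 41 41 38 40 46 -2]
240 [-3 -4 38 40 37 37 39 39 37 40 40 38  1]
248 [-1  1 -2 38 40 38 40 37 39 38 40 36 -4]
```

View pics/topc.png

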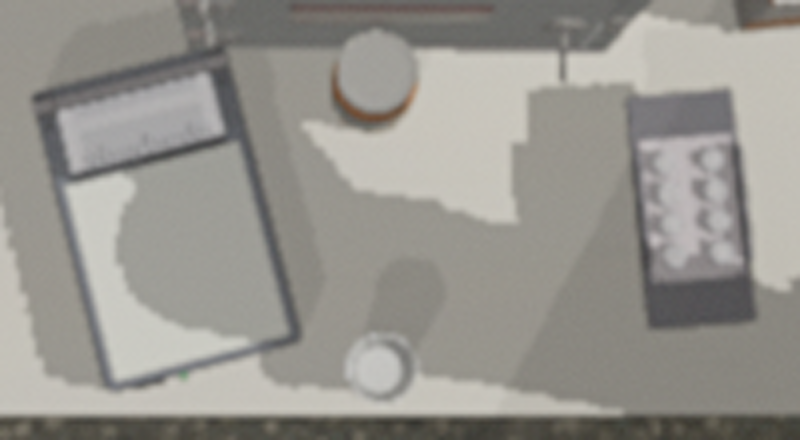

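```bash
python3 - <<'E'
from h import *
z=np.load('top.npz');p,d,K,T=[z[k] for k in 'pdKT']
def pr(u,v,h):
    u=200+(u+.5)/4-.5; v=170+(v+.5)/4-.5
    D=T[:3,:3]@np.array([(u-K[0,2])/K[0,0],(v-K[1,2])/K[1,1],1]); return (T[:3,3]+D*(h-T[2,3])/D[2])[:2]
bl,br,tl,tr=[pr(*a) for a in [(112,388,.03),(300,338,.03),(36,97,.04),(222,50,.04)]]
print(bl,br,tl,tr)
y=bl-br; x=(tl+tr-bl-br)/2; print('len',np.linalg.norm(x),np.linalg.norm(y),np.linalg.norm(tl-tr))
print('ang',np.degrees(np.arctan2(-y[0],y[1])),np.degrees(np.arctan2(x[1],x[0])))
u=x/np.linalg.norm(x); print('origin',(bl+br)/2+.08*u,(tl+tr)/2-.092*u)
l,rr=pr(70,178,.039),pr(238,137,.039); print('lip',(l+rr)/2,np.linalg.norm(l-rr),'orig',(l+rr)/2-.036*u)
E
P='{"x":-0.8,"y":0.92}'; true
python3 -m inch '[{"x":-0.8,"y":0.92},{"x":-0.8,"y":0.92},{"x":-0.8,"y":0.92},{"x":-0.8,"y":0.92},{"x":-0.8,"y":0.92}]' 1
python3 -m inch '[{"x":-0.8,"y":0.92},{"x":-0.8,"y":0.92},{"x":-0.8,"y":0.92},{"x":-0.8,"y":0.92},{"x":-0.8,"y":0.92}]'
```

```text
[0.35182033 0.27924101] [0.37923114 0.17694137] [0.51035927 0.32237673] [0.53718095 0.22065699]
len 0.16409469901442017 0.10590830659829217 0.10519652443879231
ang 14.999846128300295 15.345436806081581
origin [0.44267357 0.24926222] [0.43505011 0.24717018]
lip [0.47737781 0.25729527] 0.0944691335422728 orig [0.44266128 0.2477683 ]validation failed for argument at $[0]...
validation failed for argument at $[0]...
```

```bash
python3 -m inch '[{"x":-0.8,"y":0.92,"z":0,"yaw":0},{"x":-0.8,"y":0.92,"z":0,"yaw":0},{"x":-0.8,"y":0.92,"z":0,"yaw":0},{"x":-0.8,"y":0.92,"z":0,"yaw":0},{"x":-0.8,"y":0.92,"z":0,"yaw":0}]' 1
python3 -m inch '[{"x":-0.8,"y":0.92,"z":0,"yaw":0},{"x":-0.8,"y":0.92,"z":0,"yaw":0},{"x":-0.8,"y":0.92,"z":0,"yaw":0},{"x":-0.8,"y":0.92,"z":0,"yaw":0},{"x":-0.8,"y":0.92,"z":0,"yaw":0}]'
```

```text
time_s: 0.52
tcp_pos: [0.3111, -0.4732, 0.2315]
eef_rot: [179.5, -0.2, -157.2]
contact_force: [1.6, -0.6, 0.2]
gripper_width: 0.0878
time_s: 0.93
tcp_pos: [0.3583, -0.3207, 0.2303]
eef_rot: [179.3, -0.3, -157.3]
contact_force: [0.6, -0.8, -0.1]
gripper_width: 0.088
```

```bash
python3 -m inch '[{"x":-0.8,"y":1,"z":0,"yaw":0},{"x":-0.8,"y":1,"z":0,"yaw":0},{"x":-0.8,"y":1,"z":0,"yaw":0},{"x":-0.8,"y":1,"z":0,"yaw":0},{"x":-0.8,"y":1,"z":0,"yaw":0}]'
python3 -m inch '[{"x":-0.8,"y":1,"z":0,"yaw":0},{"x":-0.8,"y":1,"z":0,"yaw":0},{"x":-0.8,"y":1,"z":0,"yaw":0},{"x":0,"y":0,"z":0.3,"yaw":1},{"x":0,"y":0,"z":0.3,"yaw":1}]'
python3 -m inch '[{"x":0,"y":0,"z":0.3,"yaw":1},{"x":0,"y":0,"z":0.3,"yaw":1},{"x":0,"y":0,"z":0,"yaw":0.6},{"x":0,"y":0,"z":0,"yaw":0}]'
python3 - <<'E'
from h import *
s=r.get_state();print(s['tcp_pos'],s['eef_rot'])
p,d,K,T=cap('wrist','w1.png'); np.savez('w1.npz',p=p,d=d,K=K,T=T)
P=pts(d,K,T)
m=(P[...,2]>.034)&(P[...,2]<.06)&(d>0)&(abs(P[...,0]-.45)<.1)&(abs(P[...,1]+.038)<.06)
Q=P[m]; print(len(Q),cv2.minAreaRect(Q[:,:2].astype(np.float32)),np.percentile(Q[:,2],[5,50,95]))
E
```

```text
time_s: 1.35
tcp_pos: [0.4018, -0.1591, 0.2306]
eef_rot: [179.3, -0.3, -157.4]
contact_force: [0.4, 0.3, -0.2]
gripper_width: 0.0875
time_s: 1.77
tcp_pos: [0.4299, -0.0561, 0.2172]
eef_rot: [179.3, -0.2, -165.1]
contact_force: [-0.0, -0.1, -0.4]
gripper_width: 0.0878
time_s: 2.1
tcp_pos: [0.4285, -0.0539, 0.1995]
eef_rot: [179.3, -0.5, -176.0]
contact_force: [-0.4, 0.7, -0.1]
gripper_width: 0.0874
[ 0.42851585 -0.05393296  0.19950548] [ 179.32297308   -0.47110754 -176.01743049]
5983 ((0.4711400866508484, -0.03410375490784645), (0.17615364491939545, 0.07445825636386871), 13.357522010803223) [0.03900439 0.04069294 0.04890608]
```

View pics/w1.png

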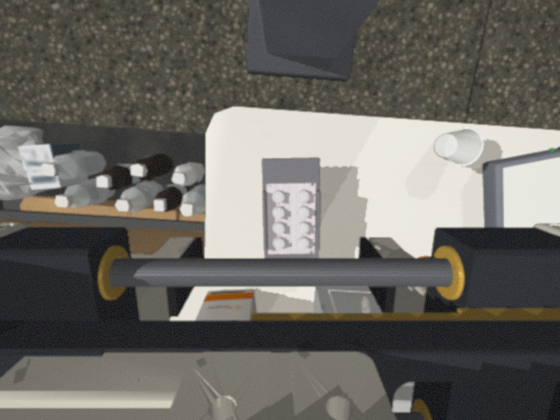

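The wrist view shows the carrier's near end at (263–321, 158) and the card pocket strip from row 182, visible down to row ~255 before the gripper hides it.

Run:
```python
from h import *
z=np.load('w1.npz');p,d,K,T=[z[k] for k in 'pdKT']
P=pts(d,K,T)[150:252,250:335].reshape(-1,3)
Q=P[(P[:,2]>.03)&(P[:,2]<.06)]
print(len(Q),cv2.minAreaRect(Q[:,:2].astype(np.float32)))
c=np.array([.45,-.038]);a=np.radians(4.8);R=np.array([[np.cos(a),np.sin(a)],[-np.sin(a),np.cos(a)]])
L=(Q[:,:2]-c)@R.T
for lo in np.arange(-.07,.04,.01):
    k=L[(L[:,0]>lo)&(L[:,0]<lo+.01)]
    if len(k)>5: print(round(lo,3),len(k),np.round(np.percentile(k[:,1],[1,50,99]),4))
print('xmin',np.percentile(L[:,0],[.5,2]))
```

```text
5401 ((0.43856412172317505, -0.04105043411254883), (0.10228617489337921, 0.06003054976463318), 4.705060958862305)
-0.07 173 [-0.0309 -0.0024  0.027 ]
-0.06 567 [-0.031  -0.0024  0.0273]
-0.05 553 [-0.0313 -0.0025  0.0274]
-0.04 563 [-0.0316 -0.0015  0.0275]
-0.03 583 [-0.0316 -0.0017  0.0276]
-0.02 546 [-0.0318 -0.0017  0.0276]
-0.01 511 [-0.0311 -0.0018  0.0268]
0.0 534 [-0.0313 -0.0018  0.0271]
0.01 468 [-0.0316 -0.0018  0.0272]
0.02 538 [-0.0319 -0.0019  0.0274]
0.03 365 [-0.0311 -0.0009  0.0269]
xmin [-0.06240385 -0.06111021]
```

```bash
python3 -m inch '[{"x":-0.5,"y":0.25,"z":0.8,"yaw":-0.2},{"x":-0.5,"y":0.25,"z":0.8,"yaw":0},{"x":0,"y":0,"z":0.8,"yaw":0},{"x":0,"y":0,"z":0.8,"yaw":0},{"x":0,"y":0,"z":0.8,"yaw":0}]'
python3 -m inch '[{"x":0,"y":0,"z":0.4,"yaw":0},{"x":0,"y":0,"z":0,"yaw":0}]'
```

```text
time_s: 2.57
tcp_pos: [0.457, -0.0372, 0.1016]
eef_rot: [179.2, 0.3, -174.5]
contact_force: [-0.0, -0.1, 0.0]
gripper_width: 0.0876
time_s: 2.73
tcp_pos: [0.4549, -0.0376, 0.0877]
eef_rot: [179.3, -0.0, -174.3]
contact_force: [-0.2, -0.2, -0.2]
gripper_width: 0.0874
```

```bash
python3 -m inch '[{"x":0.1,"y":-0.08,"z":0.5,"yaw":0.2},{"x":0,"y":0,"z":0.5,"yaw":0},{"x":0,"y":0,"z":0.3,"yaw":0},{"x":0,"y":0,"z":0.1,"yaw":0},{"x":0,"y":0,"z":0,"yaw":0}]'
```

```text
time_s: 3.15
tcp_pos: [0.4543, -0.0396, 0.0538]
eef_rot: [179.3, 0.1, -174.8]
contact_force: [-0.7, 0.2, -1.1]
gripper_width: 0.0879
```

```bash
python3 -m inch '[{"x":0.06,"y":0,"z":0.15,"yaw":0.1},{"x":0,"y":0,"z":0.1,"yaw":0},{"x":0,"y":0,"z":0,"yaw":0}]'
python3 -m inch '[{"x":0,"y":0,"z":0,"yaw":0},{"x":0,"y":0,"z":0,"yaw":0},{"x":0,"y":0,"z":0,"yaw":0},{"x":0,"y":0,"z":0,"yaw":0},{"x":0,"y":0,"z":0,"yaw":0}]' -1 30
```

```text
time_s: 3.4
tcp_pos: [0.454, -0.0393, 0.0489]
eef_rot: [179.2, 0.2, -175.2]
contact_force: [0.0, -0.1, -0.7]
gripper_width: 0.0875
time_s: 3.82
tcp_pos: [0.4548, -0.0391, 0.05]
eef_rot: [179.2, 0.4, -175.2]
contact_force: [-0.4, 0.9, -0.8]
gripper_width: 0.0598
```

```bash
python3 -m inch '[{"x":0,"y":0,"z":-0.4,"yaw":0},{"x":0,"y":0,"z":-0.8,"yaw":0},{"x":0,"y":0,"z":-0.8,"yaw":0},{"x":0,"y":0,"z":-0.8,"yaw":0},{"x":0,"y":0,"z":-0.6,"yaw":0}]'
python3 -m inch '[{"x":0,"y":0,"z":0,"yaw":0},{"x":0.15,"y":0.4,"z":-0.1,"yaw":0},{"x":0.15,"y":0.8,"z":0,"yaw":0},{"x":0.15,"y":0.8,"z":0,"yaw":0},{"x":0.15,"y":0.8,"z":0,"yaw":0}]'
python3 -m inch '[{"x":0.15,"y":0.8,"z":0,"yaw":0},{"x":0.15,"y":0.8,"z":0,"yaw":0},{"x":0.15,"y":0.8,"z":0,"yaw":0},{"x":0.1,"y":0.8,"z":0,"yaw":0},{"x":0.1,"y":0.8,"z":0,"yaw":0}]'
```

```text
time_s: 4.23
tcp_pos: [0.451, -0.0412, 0.1345]
eef_rot: [179.3, -0.2, -175.2]
contact_force: [0.5, 0.6, -1.6]
gripper_width: 0.0596
time_s: 4.65
tcp_pos: [0.4313, 0.0273, 0.1401]
eef_rot: [179.2, 0.1, -175.5]
contact_force: [0.0, -0.1, -0.5]
gripper_width: 0.0594
time_s: 5.07
tcp_pos: [0.4035, 0.129, 0.1385]
eef_rot: [179.3, -0.1, -175.6]
contact_force: [0.7, -0.8, -0.6]
gripper_width: 0.0591
```

```bash
python3 -m inch '[{"x":0.05,"y":0.8,"z":0,"yaw":0},{"x":0.05,"y":0.8,"z":0,"yaw":0},{"x":0,"y":0.8,"z":0,"yaw":0},{"x":0,"y":0.8,"z":0,"yaw":0},{"x":0,"y":0.6,"z":0,"yaw":-0.6}]'
python3 -m inch '[{"x":0,"y":0.2,"z":0,"yaw":-0.8},{"x":0,"y":0,"z":0,"yaw":-0.8},{"x":0,"y":0,"z":0,"yaw":-0.4},{"x":0,"y":0,"z":0,"yaw":0},{"x":0,"y":0,"z":0,"yaw":0}]'
python3 - <<'E'
from h import *
s=r.get_state();print(s['tcp_pos'],s['eef_rot'],s['time_s'])
p,d,K,T=cap('wrist','w2.png'); np.savez('w2.npz',p=p,d=d,K=K,T=T)
p,d,K,T=cap('top','t2.png'); np.savez('t2.npz',p=p,d=d,K=K,T=T)
E
```

```text
time_s: 5.48
tcp_pos: [0.3903, 0.2278, 0.1365]
eef_rot: [179.3, -0.2, -173.2]
contact_force: [-0.2, 0.2, -0.1]
gripper_width: 0.0596
time_s: 5.9
tcp_pos: [0.3879, 0.2358, 0.1329]
eef_rot: [179.4, -0.3, -164.6]
contact_force: [0.2, 0.3, -0.6]
gripper_width: 0.0594
[0.38793479 0.23580214 0.13288697] [ 179.42467262   -0.30351157 -164.55348295] 5.9
```

View pics/w2.png

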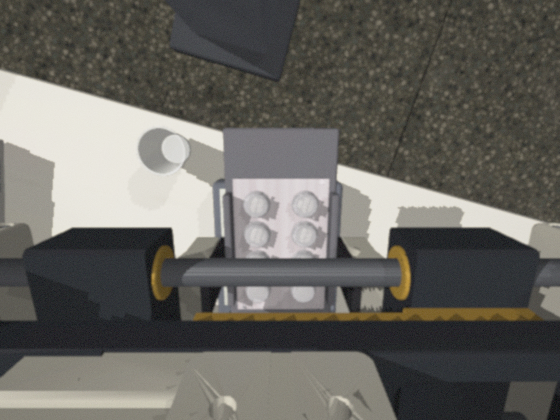

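The wrist view shows the carrier squarely in the jaws, near end at row 128, cols 223–338; the light box's near edge is just visible behind it at (215–340, 185). Now fix the light box and the carrier in the tool frame.

```bash
cat > fit.py <<'E'
from h import *
z=np.load('top.npz');p,d,K,T=[z[k] for k in 'pdKT']
P=pts(d,K,T)[172:272,200:280].reshape(-1,3)
a=np.radians(15.2);R=np.array([[np.cos(a),np.sin(a)],[-np.sin(a),np.cos(a)]])
L=(P[:,:2]-[.441,.248])@R.T
m=(abs(L[:,0])<.12)&(abs(L[:,1])<.08)
# side edges: crossing of height 15mm per slice
def edges(i,j,lo,hi,hm=.02,n=12):
    out=[]
    b=np.linspace(lo,hi,n+1)
    for u,v in zip(b[:-1],b[1:]):
        k=m&(L[:,i]>=u)&(L[:,i]<v)&(P[:,2]>hm)&(P[:,2]<.06)
        if k.sum()>5: out.append(((u+v)/2,L[k,j].min(),L[k,j].max()))
    return np.array(out)
e=edges(0,1,-.07,.08); print('y edges\n',np.round(e*1e3,1)); print('slopes deg',[np.degrees(np.polyfit(e[:,0],e[:,q],1)[0]).round(2) for q in(1,2)])
e=edges(1,0,-.05,.05); print('x edges\n',np.round(e*1e3,1)); print('slopes deg',[np.degrees(np.polyfit(e[:,0],e[:,q],1)[0]).round(2) for q in(1,2)])
z=np.load('w2.npz');p,d,K,T=[z[k] for k in 'pdKT']
P=pts(d,K,T); t=np.array([.38793,.2358,.13289]); a=np.radians(15.45);R=np.array([[np.cos(a),np.sin(a)],[-np.sin(a),np.cos(a)]])
Q=P[120:230,205:350].reshape(-1,3);Q=Q[(Q[:,2]>.1)&(Q[:,2]<.16)]
C=(Q[:,:2]-t[:2])@R.T; print('carrier rel tool (+x fwd)',cv2.minAreaRect(C.astype(np.float32)), np.percentile(C[:,0],[.5,2]))
t_=Q[(C[:,0]<-.045)&(abs(C[:,1])<.025)]; A=np.c_[t_[:,:2],np.ones(len(t_))]; print('tongue z',np.median(t_[:,2]),'plane',np.linalg.lstsq(A,t_[:,2],rcond=None)[0])
for lo in(-.06,-.05,-.04,-.03): 
    k=C[(C[:,0]>lo)&(C[:,0]<lo+.01),1]; print(np.round([k.min(),k.max()],4))
E
python3 fit.py
```

```text
y edges
 [[-63.8 -54.1  57.4]
 [-51.3 -54.3  57.6]
 [-38.8 -54.   57.3]
 [-26.2 -54.1  57.4]
 [-13.7 -54.3  57.3]
 [ -1.2 -54.1  57.1]
 [ 11.3 -54.2  56.8]
 [ 23.8 -54.4  57.4]
 [ 36.3 -54.   57.6]
 [ 48.8 -54.3  57.3]
 [ 61.3 -53.9  57.4]
 [ 73.8 -54.1  57.5]]
slopes deg [np.float64(0.04), np.float64(0.01)]
x edges
 [[-45.8 -81.1  93.4]
 [-37.5 -81.   96.6]
 [-29.2 -80.8  90.4]
 [-20.8 -81.1  90. ]
 [-12.5 -81.1  90.5]
 [ -4.2 -80.9  89.8]
 [  4.2 -81.2  90.5]
 [ 12.5 -82.5  90.6]
 [ 20.8 -81.   90.9]
 [ 29.2 -82.9  89.9]
 [ 37.5 -82.6  89.6]
 [ 45.8 -81.1  90.3]]
slopes deg [np.float64(-0.79), np.float64(-2.26)]
carrier rel tool (+x fwd) ((-0.04051509499549866, -0.0003291945904493332), (0.06018633395433426, 0.054528575390577316), 89.73983001708984) [-0.06761789 -0.06663721]
tongue z 0.12334115459619177 plane [-0.00224421 -0.00432325  0.12504112]
[-0.0303  0.0298]
[-0.0304  0.0298]
[-0.0305  0.0296]
[-0.0304  0.0296]
```

```bash
python3 -m inch '[{"x":0,"y":0,"z":0.6,"yaw":0},{"x":0,"y":0,"z":0.6,"yaw":0},{"x":0,"y":0,"z":0.6,"yaw":0},{"x":0,"y":0,"z":0.4,"yaw":0},{"x":0,"y":0,"z":0.2,"yaw":0}]'
python3 -m inch '[{"x":0,"y":0,"z":0,"yaw":0}]'
```

```text
time_s: 6.42
tcp_pos: [0.389, 0.2367, 0.0726]
eef_rot: [179.2, -0.0, -164.9]
contact_force: [-0.2, -0.8, -0.5]
gripper_width: 0.0595
time_s: 6.5
tcp_pos: [0.3886, 0.2359, 0.0716]
eef_rot: [179.3, -0.1, -165.0]
contact_force: [0.2, -1.0, -1.2]
gripper_width: 0.0597
```

```bash
python3 -m inch '[{"x":0,"y":0,"z":0.35,"yaw":0},{"x":0,"y":0,"z":0.35,"yaw":0},{"x":0,"y":0,"z":0.2,"yaw":0},{"x":0,"y":0,"z":0.08,"yaw":0},{"x":0,"y":0,"z":0,"yaw":0}]'
python3 -m inch '[{"x":0,"y":0,"z":0,"yaw":0}]'
```

```text
time_s: 6.92
tcp_pos: [0.3894, 0.2369, 0.0461]
eef_rot: [179.2, -0.0, -165.0]
contact_force: [-0.4, 0.5, -0.4]
gripper_width: 0.06
time_s: 7.0
tcp_pos: [0.3894, 0.2369, 0.046]
eef_rot: [179.2, -0.0, -165.0]
contact_force: [-1.6, -0.5, 1.4]
gripper_width: 0.0594
```

Run:
```python
from h import *
p,d,K,T=cap('scene')
im=cv2.resize(p[170:300,170:370],None,fx=4,fy=4,interpolation=cv2.INTER_CUBIC);cv2.imwrite('pics/s2.png',im[:,:,::-1])
s=r.get_state();print(s['tcp_pos'],s['contact_force'])
```

```text
[0.38939644 0.23694362 0.04612106] [-0.79283118  0.12454207  0.11273951]
```

View pics/s2.png

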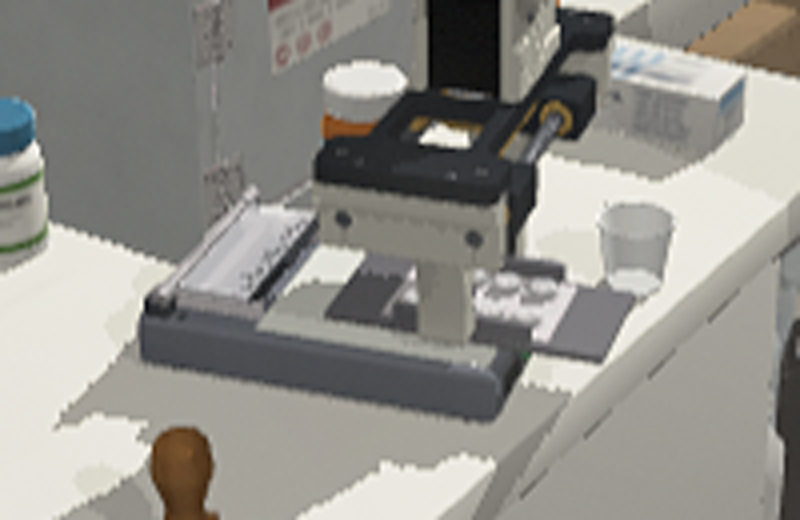

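The carrier is level, just on the light box top, its front end short of the flap lip; jar and cup are untouched. Slide in, in stages.

```bash
python3 -m inch '[{"x":-0.2,"y":0,"z":-0.04,"yaw":0},{"x":-0.25,"y":0,"z":0,"yaw":0},{"x":-0.25,"y":0,"z":0,"yaw":0},{"x":-0.2,"y":0,"z":0,"yaw":0},{"x":0,"y":0,"z":0,"yaw":0}]'
python3 - <<'E'
from h import *
s=r.get_state();a=np.radians(15.2);D=s['tcp_pos'][:2]-[.4394,.2492];print(D[0]*np.cos(a)+D[1]*np.sin(a),D[1]*np.cos(a)-D[0]*np.sin(a),s['tcp_pos'][2])
E
```

```text
time_s: 7.47
tcp_pos: [0.4143, 0.2444, 0.0486]
eef_rot: [179.1, 0.1, -165.0]
contact_force: [-0.1, 0.4, -0.4]
gripper_width: 0.0599
-0.02546447532273983 0.0019879100165753573 0.048566053380926455
```

```bash
python3 -m inch '[{"x":0,"y":-0.06,"z":0.07,"yaw":0},{"x":0,"y":0,"z":0,"yaw":0}]'
python3 -m inch '[{"x":-0.2,"y":0,"z":0,"yaw":0},{"x":-0.2,"y":0,"z":0.02,"yaw":0},{"x":0,"y":0,"z":0,"yaw":0}]'
cat > q.py <<'E'
from h import *
s=r.get_state();a=np.radians(15.2);D=s['tcp_pos'][:2]-[.4394,.2492];print('carrier LB mm',1e3*np.array([D[0]*np.cos(a)+D[1]*np.sin(a)-.0026,D[1]*np.cos(a)-D[0]*np.sin(a)-.0003,s['tcp_pos'][2]-.016]).round(5),s['contact_force'].round(1))
E
python3 q.py
```

```text
time_s: 7.63
tcp_pos: [0.4153, 0.2429, 0.0465]
eef_rot: [179.1, 0.1, -165.0]
contact_force: [-1.3, -0.6, -0.6]
gripper_width: 0.0603
time_s: 7.88
tcp_pos: [0.4249, 0.2449, 0.0461]
eef_rot: [179.2, 0.0, -165.0]
contact_force: [-0.3, -0.5, -0.6]
gripper_width: 0.0597
carrier LB mm [-17.69  -0.68  30.09] [-0.3 -0.5 -0.6]
```

```bash
python3 -m inch '[{"x":-0.2,"y":0.02,"z":0,"yaw":0},{"x":-0.2,"y":0,"z":0,"yaw":0},{"x":0,"y":0,"z":0,"yaw":0}]'
python3 q.py
python3 -m inch '[{"x":-0.1,"y":0,"z":0,"yaw":0},{"x":0,"y":0,"z":0,"yaw":0}]'
python3 q.py
```

```text
time_s: 8.13
tcp_pos: [0.436, 0.2486, 0.0463]
eef_rot: [179.2, 0.1, -165.0]
contact_force: [0.6, 0.5, -0.7]
gripper_width: 0.0597
carrier LB mm [-6.080e+00 -1.000e-02  3.029e+01] [ 0.6  0.5 -0.7]
time_s: 8.3
tcp_pos: [0.4392, 0.2495, 0.0461]
eef_rot: [179.2, 0.1, -165.0]
contact_force: [0.7, 0.0, 0.6]
gripper_width: 0.0593
carrier LB mm [-2.71  0.06 30.1 ] [0.7 0.  0.6]
```

```bash
python3 -m inch '[{"x":-0.08,"y":0,"z":0,"yaw":0},{"x":-0.06,"y":0,"z":0,"yaw":0}]'
python3 q.py
python3 -m inch '[{"x":0,"y":0,"z":0.06,"yaw":0},{"x":0,"y":0,"z":0.06,"yaw":0}]'
python3 q.py
```

```text
time_s: 8.47
tcp_pos: [0.4413, 0.2498, 0.046]
eef_rot: [179.2, -0.1, -165.0]
contact_force: [-16.4, 3.1, 13.1]
gripper_width: 0.0593
carrier LB mm [-0.63 -0.26 30.  ] [-16.4   3.1  13.1]
time_s: 8.63
tcp_pos: [0.4412, 0.2498, 0.0459]
eef_rot: [179.2, -0.1, -164.9]
contact_force: [-6.6, -3.1, 23.6]
gripper_width: 0.0597
carrier LB mm [-0.72 -0.14 29.95] [-6.6 -3.1 23.6]
```

```bash
python3 -m inch '[{"x":0.03,"y":0,"z":0.03,"yaw":0},{"x":0,"y":0,"z":0.04,"yaw":0},{"x":0,"y":0,"z":0.04,"yaw":0}]'
python3 q.py
python3 - <<'E'
from h import *
s=r.get_state(); t=s['tcp_pos'];print(t,s['eef_rot'])
a=np.radians(15.2);R=np.array([[np.cos(a),np.sin(a)],[-np.sin(a),np.cos(a)]])
pw,d,K,T=cap('wrist','w3.png'); P=pts(d,K,T)
Q=P[100:235,200:355].reshape(-1,3)
L=(Q[:,:2]-[.4394,.2492])@R.T
k=(Q[:,2]>.03)&(Q[:,2]<.042)&(L[:,0]<-.04)&(abs(L[:,1])<.025); A=np.c_[L[k],np.ones(k.sum())]; print('tongue',k.sum(),np.median(Q[k,2]),np.linalg.lstsq(A,Q[k,2],rcond=None)[0], 'xmin',np.percentile(L[k,0],[.5,2]))
p,d,K,T=cap('top'); p2,_,_,_=cap('scene')
a1=cv2.resize(p[172:272,195:315],(480,400),interpolation=cv2.INTER_CUBIC); 
a2=cv2.resize(p2[190:280,190:310],(533,400),interpolation=cv2.INTER_CUBIC)
im=np.hstack([a1[:,:267],a2]); cv2.imwrite('pics/c3.png',im[:,:,::-1])
P=pts(d,K,T); 
for n,(r0,r1,c0,c1,lo,hi) in dict(cup=(250,273,284,306,.015,.06),jar=(172,205,280,308,.06,.09),upc=(145,180,385,425,.06,.1)).items():
    Q=P[r0:r1,c0:c1].reshape(-1,3);Q=Q[(Q[:,2]>lo)&(Q[:,2]<hi)];print(n,np.round(cv2.minAreaRect(Q[:,:2].astype(np.float32))[0],3))
E
```

```text
time_s: 8.88
tcp_pos: [0.4408, 0.25, 0.046]
eef_rot: [179.2, 0.0, -164.9]
contact_force: [-6.1, -2.4, 17.5]
gripper_width: 0.0596
carrier LB mm [-0.98  0.12 29.97] [-6.1 -2.4 17.5]
[0.44084936 0.25002549 0.04596525] [ 1.79209932e+02  9.50299148e-03 -1.64855055e+02]
tongue 6543 0.03554669222099294 [ 0.15887466 -0.00140458  0.04379343] xmin [-0.07593808 -0.07494696]
cup [0.361 0.131]
jar [0.521 0.137]
upc [ 0.578 -0.102]
```

View pics/c3.png

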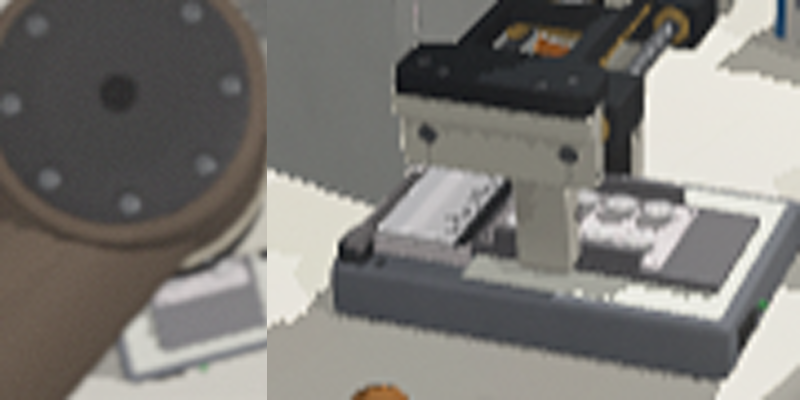

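View pics/w3.png

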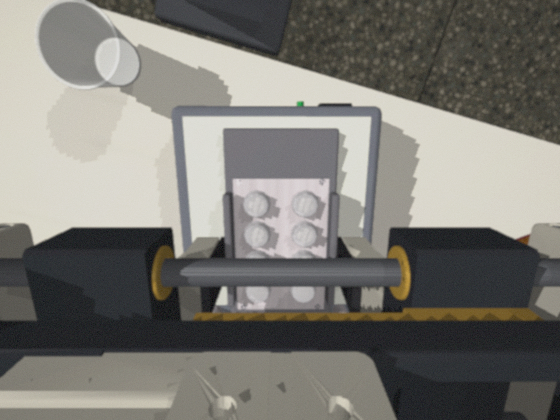

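The flap lies flat over the carrier's front end, the carrier sits centred and parallel on the box (near end row 128, box edge row ~106), bystanders unmoved. One more numeric check of tilt and end gap.

```bash
python3 -m inch '[{"x":0,"y":0,"z":0.04,"yaw":0},{"x":0,"y":0,"z":0.04,"yaw":0},{"x":0,"y":0,"z":0.04,"yaw":0}]'
python3 - <<'E'
from h import *
for i in range(3):
    pw,d,K,T=cap('wrist'); s=r.get_state(); print(s['time_s'],s['tcp_pos'].round(4),s['contact_force'].round(1),s['eef_rot'].round(1))
P=pts(d,K,T);a=np.radians(15.2);R=np.array([[np.cos(a),np.sin(a)],[-np.sin(a),np.cos(a)]])
L=P.copy();L[...,:2]=(P[...,:2]-[.4394,.2492])@R.T
def plane(q):
    A=np.c_[q[:,:2]-q[:,:2].mean(0),np.ones(len(q))];return np.linalg.lstsq(A,q[:,2],rcond=None)[0].round(4)
print('tongue',plane(L[134:174,230:332].reshape(-1,3)),'box L',plane(L[122:210,192:216].reshape(-1,3)))
g=cv2.cvtColor(pw,cv2.COLOR_RGB2GRAY)[:,240:320].mean(1); print(np.round(g[98:136]).astype(int))
def ray(v,h):
    D=T[:3,:3]@np.array([(280-K[0,2])/K[0,0],(v-K[1,2])/K[1,1],1]);q=T[:3,3]+D*(h-T[2,3])/D[2];return (R@(q[:2]-[.4394,.2492])).round(4)
print('carrier end',ray(127.5,.035),'box edge',ray(106,.03),ray(107,.03))
E
```

```text
time_s: 9.28
tcp_pos: [0.4408, 0.25, 0.046]
eef_rot: [179.2, 0.1, -164.8]
contact_force: [-5.8, -2.7, 15.8]
gripper_width: 0.0593
9.3333 [0.4409 0.25   0.046 ] [-5.5 -1.2 15.2] [ 1.792e+02  1.000e-01 -1.648e+02]
9.3833 [0.4408 0.25   0.0459] [-5.8 -2.1 14. ] [ 1.792e+02  1.000e-01 -1.648e+02]
9.4333 [0.4409 0.25   0.046 ] [-5.6 -1.2 15.3] [ 1.792e+02  1.000e-01 -1.648e+02]
tongue [-0.215  -0.0055  0.0365] box L [0.0408 1.5029 0.0319]
[216 216 215 212 209 207 206 188 140 109 111 115 117 118 119 119 121 137
 177 212 220 220 220 220 220 220 220 221 221 204 153 115 114 117 118 118
 118 118]
carrier end [-0.0662 -0.0002] box edge [-0.077  -0.0001] [-0.0765 -0.0001]
```

Run:
```python
from h import *
pw,d,K,T=cap('wrist'); L=pts(d,K,T)
def plane(q):
    q=q.reshape(-1,3); q=q[abs(q[:,2]-np.median(q[:,2]))<.006]
    A=np.c_[q[:,:2]-q[:,:2].mean(0),np.ones(len(q))];return len(q),np.linalg.lstsq(A,q[:,2],rcond=None)[0].round(4)
print(plane(L[134:174,232:330]),plane(L[122:180,192:216]),plane(L[122:180,346:368]))
print(r.get_state()['contact_force'])
```

```text
(3901, array([-0.0025, -0.0006,  0.0359])) (1387, array([-0.0008,  0.0083,  0.0311])) (1272, array([ 0.0068, -0.0111,  0.031 ]))
[-6.0969865  -2.47899788 14.61254955]
```

The tongue is flat (slope 0.003 rad) and 4.9 mm above the box top, and the press is steady at about 15 N. Handing in.

```bash
python3 -c "
from plant import r
r.close_job(); s=r.get_state(); print(s['time_s'],s['contact_force'],s['gripper_width'])"
```

```text
the job is handed in; nothing more can be done
the job is handed in; nothing more can be done
```

I took the carrier off the carton, slid one end under the flap until it met the end stop, and handed the job in at about 9.5 s. The gripper was still on the rails, pressing down. The hand-in gave no verdict, and I couldn't read the state afterwards.

Last checks before hand-in:
- **Press:** steady at about 15 N downward. The highest downward reading was about 24 N.
- **Flatness:** the tongue was level to about 0.003 rad and 4.9 mm above the light box's top, as it should be.
- **Sideways and angle:** about 0.1 mm off centre and under 0.5° off the light box's axis.
- **End stop:** I felt contact at about 16 N, and about 6 N of sideways load stayed on.
- **Flap and bystanders:** the flap looked flat in the scene picture. The jar, cup and upright carton measured unmoved. I did not re-measure the stamp, but the arm never went near it.

**Where checks disagreed:** the carrier's middle came out at x = -1.0 to -1.2 mm using the top-camera position of the light box. Measured against the light box edge in the wrist picture, it came out at about -4 mm. Both are within the limits and fit the -3 mm expected at the stop.

My first two move calls were refused because the rows left out some values; nothing moved.

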